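# Hold a surface thermometer on the casserole's red spot

### The arm

A 6-joint arm with a two-finger parallel gripper is mounted at the origin on a cart in front of the work surface, level with it; the furniture and walls round the work are solid. World frame = base frame: x ahead of the robot, y to its left, z up, the work surface at z = 0. Lengths are in mm, angles in rad, forces in N, time in s.
With the tool pointing down it reaches from about 350 to 875 mm from the base axis. Payload 4.2 kg.
Tool frame: the origin (TCP) lies midway between the tips of the shut fingers; the grasp point (between the pads) lies 19 mm behind it; z points along the fingers, y is the line along which they close (so a half turn about z gives the same grasp; the last joint's range is limited). The gripper opens to 85 mm and grips with 20 to 120 N. Pads are 22 mm wide; open, the fingers measure 114 mm over their backs; the gripper's body (76 mm by 85 mm) begins 54 mm behind the grasp point. The pads swing forward as they close: fully open they stand 13 mm farther back than shut.
Start: joints at [1.413, 0.385, 0.008, 0, -1.194, -0.259], TCP at [252.989, 571.485, 231.312] pointing down, gripper open.
Joint ranges: [-3.14, 3.14], [-1.21, 2.06], [-1.07, 1.41], [-3.16, 2.05], [-2.99, -0.16], [-3.1, 3.1]. Speed limits (rad/s): [2.79, 2.79, 3.14, 3.14, 3.14, 3.14].

### API

Orientations are given as a unit quaternion [x, y, z, w].
In Python, from bench import read_state, get_image, job_done gives the robot as it stands.
- The arm moves only by the shell command python3 -m jog 'ROWS'. ROWS is JSON, a list of rows, each a list of 3 entries, a list of its own where there are three numbers: the shift along the world's x, y, z scaled (see below), then the turn, a rotation vector about the world's x, y, z scaled (see below), then the gripper's target within -1 to 1 (shut at 1, half-way at 0, fully open at -1). In form: [[[x, y, z], [wx, wy, wz], claw], ...]. A call has 1 to 20 rows; each row is the pose to reach, as a shift and turn from the pose commanded when the call began; what a row does not reach only later rows make up. The controller multiplies each number of a shift by 10 cm and each number of a turn by 120 degrees. A row lasts 1/10 s, in which the tool goes at most 50 mm and 8.59 degrees, less where a joint would pass 70% of its speed; a pose out of reach is approached as far as the arm can. A call with a number of a shift or a turn outside -1 to 1 is refused whole. A call with a gripper value outside its range is refused whole. The fingers move at their own pace and stop on an object; the grip force is fixed at half the most. Time passes only in rows, so rows that repeat a pose let the fingers close. It gives the time, the measured TCP pose, the force, the opening and the grip force at its end, in the units of the state.
- read_state(): the state, without advancing time (a new reading comes with each control period).
- get_image(name): name is "side" or "top"; returns a dict with "frame" (420x560x3 uint8, red, green, blue), "range_z" (420x560 float32, mm along the optical axis (not along the pixel's ray), 0 where there is no reading), "fx", "fy", "cx", "cy" (pixels), "R" (3x3) and "t" (3): a world point X has camera coordinates R X + t. Camera axes: x right, y down, z forward; pixel columns grow to the right and rows downward; lengths in mm; the calibration is good to about 2 mm. A picture is of the moment at which its call begins.
- job_done(): hands the job in; it is judged then, once.
The state is a dict: "clock": time; "joints": joint angles; "joint_vel": joint speeds; "joint_efforts": joint torques, N m; "position": TCP position; "ee_rot": TCP orientation; "contact_force": force on the tool from outside, world axes, zero at the start; "wrist_torque": the same for the moment, N m; "gripper_width": finger opening in mm; "grasp_force": force on a finger pad.
Only numpy, scipy, OpenCV 4.12 (cv2) and the standard library are available. Lean on these libraries where they do the work, as an engineer would, in place of code of your own. Each camera call takes 0.05 s, during which the arm holds its last target. There are 200 camera calls.

### The job

Lift the lid off the small blue casserole by its knob and set it down flat on the table, knob up and clear of the casserole, without dropping it. Then take the yellow pen-shaped surface thermometer out of its stand and hold it upright in the casserole with its copper tip on the red spot on the floor, pressed lightly so that the sprung tip is about half pushed in, and finish while still holding it there. Leave the casserole, the stand and the jar, pitcher and mug where they are.

Things in the scene. Friction and masses are not known exactly. Their poses are not given: they have to be found in the camera images.
- pan: Small round blue casserole, loose, 1.6 kg, 162 mm across the rim, 58 mm high, wall 4 mm, flat dark floor 5 mm above the table. Two dark loop handles on its +y and -y sides reach 100 mm from the axis. Origin: centre of the underside, z up.
- spot (a point): Centre of the red spot (28 mm across, flat paint) on the casserole's floor, 30 mm from the casserole's axis along its +x, 5 mm above the table. Under the lid at the start.
- lid: Loose lid of the casserole, blue, 162 mm across, 0.2 to 0.45 kg: underside disc 140 mm across, 6 mm high, sits in the casserole's mouth with 5 mm to spare all round; 4 mm rim plate lies on the casserole's rim; low dome up to z = 20 mm; black knob. Origin: centre of the underside disc (52 mm above the table when on, 0 when lying on the table), z up.
- knob (a point): Middle of the lid's black knob, on the lid's axis 45 mm above its origin: an upright cylinder 34 mm across and 22 mm high (z = 34 to 56 mm of the lid) on a thin neck.
- stand: Stand of the thermometer, loose, 1.0 kg: dark round foot 84 mm across and 10 mm high, white tube 48 mm across and 105 mm high with an upright bore 24 mm across, open at the top. Origin: centre of the underside, z up.
- probe: Yellow pen thermometer, 0.15 kg, upright in the stand. Origin: centre of its black collar's underside (105 mm above the table, on the tube's top); z up the handle. Collar 34 mm across, z 0 to 8 mm; square handle 22 x 22 mm, flats facing x and y, z 8 to 90; plug 20 mm across to z -14; stem to z -75; sprung copper tip 12 mm across, its end at z -95 when out. Free of the stand once raised 100 mm.
- tip_point (a point): Centre of the end face of the thermometer's copper tip (95 mm below the collar's underside when fully out).
- tip (a joint): How far the sprung tip is pushed in along the thermometer: 0 fully out, 0.016 m fully in. Its spring pushes back with about 1.2 N at the start of travel, 4.4 N half in, 7.6 N fully in.
- jar: Bystander: spice jar with a green cap, 46 mm across, 106 mm high. Origin: centre of the underside.
- pitcher: Bystander: steel milk pitcher with a handle on its -y side, 71 x 100 mm, 81 mm high. Origin: underside, about in the middle.
- mug: Bystander: white mug with green dots and a side handle, 78 x 114 mm, 93 mm high. Origin: underside, about in the middle.
Things that resemble listed ones, but are neither listed nor needed, are in the scene too. Of the things like the probe, leave any that is pink or purple; of the rest the smaller one is meant.

How it is judged (in metres and radians):
On the way, in this order (a step that is already met when the one before it is completed fails the run):
1. the lid is lifted off the casserole by its knob (distance between the grasp point and knob below 0.035 m and z of lid in the frame of pan above 0.07 m and contact force between the fingers and lid above 0.5 N), for 0.1 s.
2. the lid lies flat on the table, knob up, clear of the casserole and let go (height (world z) of lid below 0.012 m and angle between lid's own z axis and vertical below 0.1 rad and horizontal distance between lid and pan above 0.165 m and contact force between the fingers and lid below 0.1 N and linear speed of lid below 0.02 m/s), for 0.2 s.
3. the thermometer is drawn out of its stand (z of tip_point in the frame of stand above 0.106 m and contact force between the fingers and probe above 0.5 N), for 0.1 s.
At the end, for the whole second after the job is handed in: Thermometer held still in the fingers, upright within 8 deg, tip within 12 mm of the spot's centre, pushed in 3 to 13 of 16 mm (1 to 10 N); hand off the casserole. Lid flat on the table, let go, 165 mm or more centre to centre. Casserole and stand within 30 mm of their start; all upright (height (world z) of lid below 0.012 m and angle between each of lid, stand, pan's own z axis and vertical below 0.1 rad and horizontal distance between lid and pan above 0.165 m and contact force between the fingers and lid below 0.1 N and horizontal distance between tip_point and spot below 0.012 m and height (world z) of tip_point below 0.009 m and angle between probe's own z axis and vertical below 0.14 rad and value of joint tip between 0.003 and 0.013 m and contact force between probe and pan between 1 and 10 N and contact force between the fingers and probe above 1 N and contact force between the arm and pan below 0.5 N and linear speed of probe below 0.02 m/s and distance of each of pan, stand from where it was at the start of the episode below 0.03 m and angle between each of jar, pitcher, mug's own z axis and vertical below 0.15 rad); the arm keeps its last pose, push and grip.
It fails at once if the jar, pitcher or mug is shifted more than 30 mm (distance of any of jar, pitcher, mug from where it was at the start of the episode above 0.03 m).
It fails at once if the casserole is shifted more than 30 mm (distance of pan from where it was at the start of the episode above 0.03 m).
It fails at once if the stand is shifted more than 30 mm or tipped (distance of stand from where it was at the start of the episode above 0.03 m or angle between stand's own z axis and vertical above 0.3 rad).
It fails at once if the lid is dropped (moves faster than 0.5 m/s with no finger on it) (linear speed of lid above 0.5 m/s and contact force between the fingers and lid below 0.05 N).
It fails at once if the thermometer is pressed on the casserole with more than 20 N (contact force between probe and pan above 20 N).
It also fails if it takes over 66 s, if anything falls off the work surface, if the arm or the gripper's body presses on something with over 40 N, if the wrist force passes 120 N, or if a joint passes its speed limit or range.

## Working session

There is one attempt and no reset: what is moved stays moved. The work goes in short steps, Python scripts to look and compute and a shell command to move; the robot and the scene stay as the last step left them, time stands still between calls to the robot, and variables do not carry over. Pictures are saved under pics/ and viewed, at most 10 in all, crops included, and the job is handed in when it is done.

```bash
mkdir -p pics; cat > h.py <<'E'
from bench import *
import numpy as np, cv2
def snap(n,f):
    d=get_image(n); cv2.imwrite('pics/'+f+'.png',d['frame'][:,:,::-1]); np.savez(''+f+'.npz',**d); return d
def cloud(d):
    z=d['range_z']; v,u=np.mgrid[:z.shape[0],:z.shape[1]]
    P=np.stack([(u-d['cx'])*z/d['fx'],(v-d['cy'])*z/d['fy'],z],-1)
    W=(P-d['t'])@d['R']; W[z==0]=np.nan; return W
E
python3 - <<'E'
from h import *
a=snap('top','top0');b=snap('side','side0')
for d in(a,b): print(d['fx'],d['R'],-d['R'].T@d['t'])
print(read_state())
E
```

```text
408.0938923092778 [[ 0.05018136 -0.99873856  0.00176715]
 [-0.96909133 -0.04911951 -0.24176283]
 [ 0.24154466  0.01041945 -0.97033376]] [393.56893993  93.11743497 948.37741383]
518.3031845746282 [[ 0.49265754 -0.86998158 -0.02050867]
 [-0.54976805 -0.29288401 -0.7822877 ]
 [ 0.67456923  0.39667494 -0.62257959]] [-324.10096604 -415.49250285  927.50666981]
{'clock': 0.1, 'joints': array([ 1.41260286e+00,  3.85488361e-01,  6.79666730e-03, -4.21603536e-04,
       -1.19401955e+00, -2.58598448e-01]), 'joint_vel': array([-3.00280532e-05, -2.24743847e-03,  1.36424325e-03,  2.42161042e-04,
        5.26154335e-04, -1.01055705e-03]), 'joint_efforts': array([-6.91847636e-04, -3.93320990e+01,  1.88927722e+01,  4.19788867e+00,
       -2.60731082e-03,  3.50200636e-06]), 'position': array([252.79754964, 571.03504557, 230.34109189]), 'ee_rot': array([ 9.78347480e-01, -2.06966792e-01, -1.47647320e-04,  9.66084937e-04]), 'contact_force': array([ 0.22386978, -0.36317408,  0.3935957 ]), 'wrist_torque': array([0.00460388, 0.01980966, 0.00042326]), 'grasp_force': 0.0, 'gripper_width': 85.49608389906777}
```

View pics/top0.png

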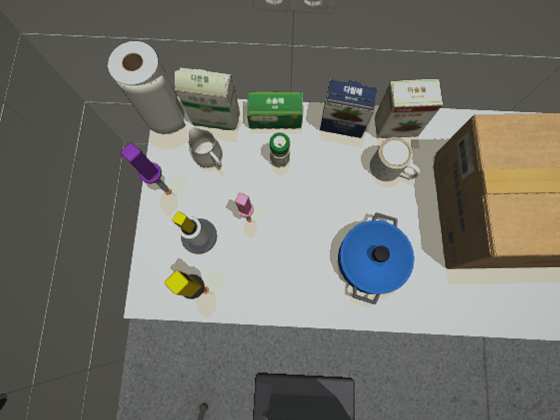

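View pics/side0.png

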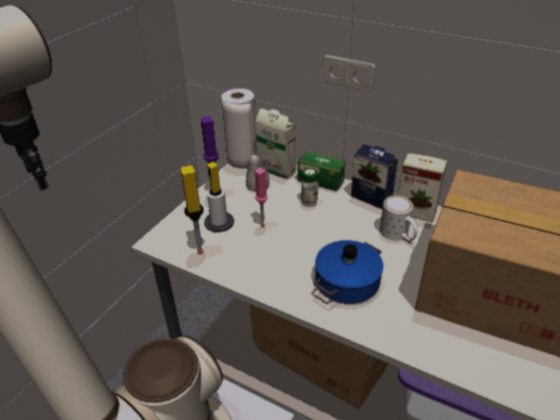

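The top view shows the casserole's knob at (381,255) and its loop handles at about (382,220) and (366,292). The yellow probe in the stand is at (180,218), with the stand foot at (199,236). The larger yellow decoy is at (178,283), the pink one at (244,205) and the purple one at (135,155). The jar, pitcher and mug are at the back, and a box is on the right.

```bash
python3 - <<'E'
from h import *
for f in('top0','side0'):
    d=np.load(f+'.npz'); W=cloud(d); I=d['frame'].astype(int); hsv=cv2.cvtColor(d['frame'],cv2.COLOR_RGB2HSV); print(f)
    H,S,V=[hsv[...,i].astype(int) for i in range(3)]
    def rep(n,m):
        p=W[m]; p=p[~np.isnan(p[:,0])]
        if len(p): print(n,len(p),np.median(p,0).round(1),np.percentile(p,2,axis=0).round(0),np.percentile(p,98,axis=0).round(0))
    X,Y,Z=W[...,0],W[...,1],W[...,2]
    blue=(H>100)&(H<125)&(S>150)&(V>60)
    rep('blue',blue&(X<560)&(Y<50))
    m=blue&(X<560)&(Y<50)&(Z>50)
    c,r=cv2.minEnclosingCircle(np.float32(W[m&(Z<66)][:,:2]));print('lid circle',c,r)
    rep('knobtop',(Z>101)&(Z<112)&(V<60)&(abs(X-c[0])<50)&(abs(Y-c[1])<50))
    yel=(H>20)&(H<35)&(S>180)&(V>60)
    n,l,st,ce=cv2.connectedComponentsWithStats(yel.astype(np.uint8))
    for i in range(1,n):
        if st[i,4]>40 and st[i,0]<300:
            print(ce[i],st[i]); rep(' y',l==i); q=W[l==i]; rep(' ytop',(l==i)&(Z>np.nanmax(q[:,2])-6))
            t=(l==i)&(Z>np.nanmax(q[:,2])-6); print(cv2.minAreaRect(np.float32(W[t][:,:2])))
    wt=(Z>98)&(Z<112)&(S<60)&(X>350)&(X<600)&(Y>250)&(Y<420); rep('tube top',wt)
    rep('handles',(Z>20)&(Z<48)&(V<75)&(S<120)&(np.hypot(X-c[0],Y-c[1])<108)&(np.hypot(X-c[0],Y-c[1])>84))
    k=(Z>20)&(Z<52)&(np.hypot(X-c[0],Y-c[1])<106)&(np.hypot(X-c[0],Y-c[1])>86)
    a=np.degrees(np.arctan2(Y-c[1],X-c[0]))[k];print(np.histogram(a,36,(-180,180))[0])
    for s in(1,-1):
        kk=k&((X-c[0])*s>40);rep('h',kk)
    # foot
    ft=(Z>7)&(Z<14)&(X>300)&(X<600)&(Y>230)&(Y<460); rep('foot',ft)
    if f=='top0': c2,r2=cv2.minEnclosingCircle(np.float32(W[ft&(V<110)][:,:2]));print(c2,r2)
E
python3 -c "
import cv2
a=cv2.imread('pics/top0.png')[180:310,130:300];cv2.imwrite('pics/c1.png',cv2.resize(a,None,fx=4.5,fy=4.5,interpolation=2))"
```

```text
top0
blue 3250 [503.3 -99.5  69. ] [ 447. -177.   60.] [558. -32.  75.]
lid circle (521.4127807617188, -105.12527465820312) 79.9709243774414
knobtop 180 [ 520.  -104.1  108.9] [ 507. -119.  102.] [534. -91. 112.]
[183.4795082 221.7295082] [173 212  22  21 244]
 y 241 [552.8 291.6 189.4] [543. 285. 118.] [565. 307. 198.]
 ytop 106 [555.4 297.1 196. ] [546. 287. 194.] [566. 307. 199.]
((555.9700317382812, 297.5372314453125), (19.571578979492188, 19.43684959411621), 66.67166900634766)
[182.10516934 284.3083779 ] [165 271  36  26 561]
 y 556 [429.9 265.4 262. ] [414. 252. 154.] [448. 286. 266.]
 ytop 312 [433.  271.3 263.6] [417. 255. 261.] [449. 288. 266.]
((433.19024658203125, 271.35003662109375), (29.210500717163086, 29.562828063964844), 50.127525329589844)
tube top 184 [546.8 288.  105.7] [534. 275.  99.] [579. 319. 111.]
handles 18 [ 450.  -103.3   46.3] [ 429. -149.   43.] [615. -57.  48.]
[12  0  0  0  0  0  0  0  0  0  0  0  0  0  7 33 23 35  9  0  0  0  0  0
  0  0  0  0  0  0  0  0  9 33 27 34]
h 107 [ 612.9 -128.1   48.6] [ 598. -153.   45.] [ 622. -101.   52.]
h 115 [430.4 -8
[... 676 characters left out ...]
88.14991182] [181 166  20  47 567]
 y 564 [420.3 259.8 219.4] [410. 249. 153.] [438. 278. 264.]
 ytop 88 [428.2 267.  263.1] [413. 253. 261.] [444. 283. 265.]
((428.0013122558594, 267.0001220703125), (31.451608657836914, 28.405107498168945), 51.480289459228516)
tube top 136 [538.8 281.1 105.3] [423. 262.  98.] [571. 313. 112.]
handles 42 [424.  -91.6  46.4] [ 418. -147.   43.] [606. -65.  48.]
[ 7  0  0  0  0  0  0  0  0  0  0  0  0  0  2 17 11 11  1  0  0  0  0  0
  0  0  0  0  0  0  0  0  4 28 22 29]
h 42 [ 609.6 -141.5   49. ] [ 598. -159.   46.] [ 619. -111.   51.]
h 90 [424.9 -86.4  48.4] [ 418. -113.   43.] [439. -63.  52.]
foot 255 [537.6 277.7   9.9] [426. 254.   7.] [587. 332.  14.]
```

View pics/c1.png

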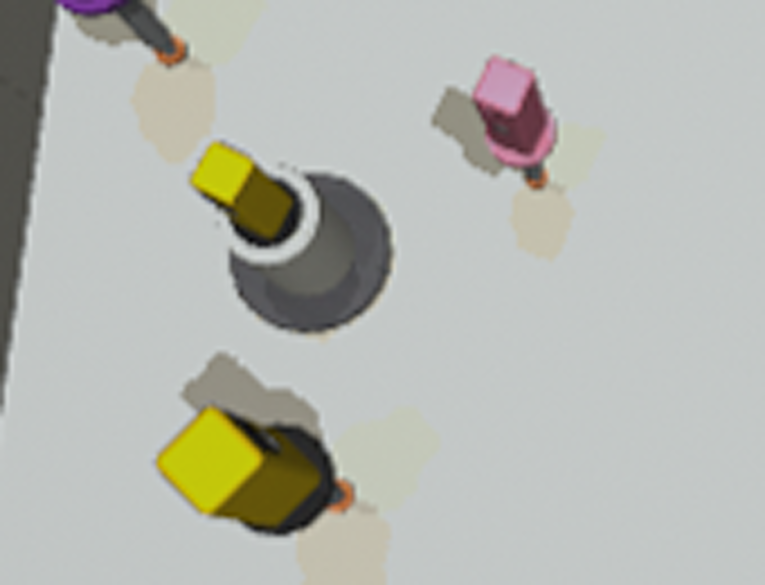

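The crop shows the yellow probe's square top at about (224,176), roughly 57° in world yaw. It has the white tube below it, and the pink and larger yellow decoys stand well clear. Next I go above the knob.

```bash
python3 -m jog '[[[0,0,0.5],[0,0,0],-1],[[0,0,1],[0,0,0],-1],[[0,0,1],[0,0,0],-1],[[0,0,1],[0,0,0],-1]]'
for i in 1 2; do python3 -m jog '[[[0.2,-0.5,0],[0,0,0],-1],[[0.4,-1,0],[0,0,0],-1],[[0.4,-1,0],[0,0,0],-1]]'; done
python3 -m jog '[[[0.2,-0.5,0],[0,0,0],-1],[[0.4,-1,0],[0,0,0],-1],[[0.4,-1,0],[0,0,0],-1]]'
python3 -m jog '[[[0.2,-0.5,0],[0,0,0],-1],[[0.4,-1,0],[0,0,0],-1],[[0.4,-1,0],[0,0,0],-1]]'
python3 -m jog '[[[0.2,-0.5,0],[0,0,0],-1],[[0.4,-1,0],[0,0,0],-1],[[0.4,-1,0],[0,0,0],-1]]'
python3 -m jog '[[[0.2,-0.5,0],[0,0,0],-1],[[0.4,-1,0],[0,0,0],-1],[[0.4,-1,0],[0,0,0],-1]]'
python3 -m jog '[[[0.1,-0.4,-0.5],[0,0,0],-1],[[0.24,-0.78,-0.9],[0,0,0],-1],[[0.24,-0.78,-0.9],[0,0,0],-1],[[0.24,-0.78,-0.9],[0,0,0],-1]]'
python3 -m jog '[[[0,0,-0.4],[0,0,0],-1],[[0,0,-0.7],[0,0,0],-1],[[0,0,-0.7],[0,0,0],-1],[[0,0,-0.7],[0,0,0],-1]]'
python3 - <<'E'
from h import *
a=snap('top','top1');b=snap('side','side1');s=read_state();print(s['position'],s['ee_rot'],s['joints'],s['contact_force'],s['clock'])
im=np.hstack([cv2.resize(x['frame'][v:v+150,u:u+150,::-1],(400,400),interpolation=2) for x,v,u in((a,180,300),(b,180,275))]);cv2.imwrite('pics/c2.png',im)
E
```

```text
clock: 0.5
position: [252.9, 571.8, 332.5]
ee_rot: [0.978, -0.207, -0.0, -0.001]
contact_force: [-0.5, -0.1, -0.2]
gripper_width: 85.5
grasp_force: 0.0
clock: 0.8
position: [293.7, 467.0, 330.3]
ee_rot: [0.978, -0.208, -0.0, 0.002]
contact_force: [-0.2, 0.5, 0.0]
gripper_width: 85.3
grasp_force: 0.0
clock: 1.1
position: [333.4, 367.5, 330.4]
ee_rot: [0.978, -0.208, -0.0, 0.001]
contact_force: [-0.4, 0.7, -0.0]
gripper_width: 85.7
grasp_force: 0.0
clock: 1.4
position: [373.3, 268.2, 330.4]
ee_rot: [0.978, -0.209, -0.001, 0.001]
contact_force: [0.1, 0.0, 0.8]
gripper_width: 85.6
grasp_force: 0.0
clock: 1.7
position: [413.5, 168.6, 330.3]
ee_rot: [0.978, -0.209, -0.001, 0.001]
contact_force: [0.7, 0.3, -0.2]
gripper_width: 85.2
grasp_force: 0.0
clock: 2.0
position: [453.8, 68.9, 330.1]
ee_rot: [0.978, -0.209, -0.001, 0.001]
contact_force: [0.5, 1.1, -0.3]
gripper_width: 85.6
grasp_force: 0.0
clock: 2.3
position: [494.1, -30.9, 329.7]
ee_rot: [0.978, -0.209, -0.001, 0.001]
contact_force: [0.2, 0.9, -0.3]
gripper_width: 85.6
grasp_force: 0.0
clock: 2.7
position: [515.8, -106.7, 237.1]
ee_rot: [0.978, -0.208, -0.004, 0.001]
contact_force: [0.4, 0.9, -0.4]
gripper_width: 85.5
grasp_force: 0.0
clock: 3.1
position: [518.0, -105.5, 172.4]
ee_rot: [0.979, -0.206, 0.001, 0.0]
contact_force: [-0.1, -0.9, 0.9]
gripper_width: 85.7
grasp_force: 0.0
[ 518.7138876  -105.77053102  173.67758127] [ 9.78529534e-01 -2.06094537e-01  2.20899548e-03 -3.35497609e-04] [ 1.05916554e-01  2.72277417e-01 -3.14183136e-01  8.72011836e-04
 -9.79926358e-01  1.04923028e+00] [ 0.52266814 -1.02506452  0.16687398] 3.2
```

View pics/c2.png

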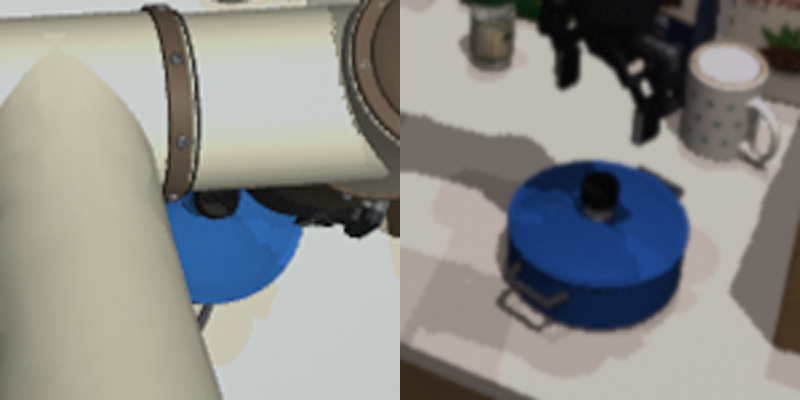

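The side crop shows the open fingers straddling the knob, with tips at (565,70) and (645,130) and the knob at (600,190). I descend and grip.

```bash
python3 -m jog '[[[0,-0.02,-0.3],[0,0,0],-1],[[0,-0.02,-0.6],[0,0,0],-1],[[0,-0.02,-0.8],[0,0,0],-1],[[0,-0.02,-0.96],[0,0,0],-1],[[0,-0.02,-0.96],[0,0,0],-1],[[0,-0.02,-0.96],[0,0,0],-1]]'
python3 -m jog '[[[0,0,0],[0,0,0],1],[[0,0,0],[0,0,0],1],[[0,0,0],[0,0,0],1],[[0,0,0],[0,0,0],1],[[0,0,0],[0,0,0],1],[[0,0,0],[0,0,0],1],[[0,0,0],[0,0,0],1],[[0,0,0],[0,0,0],1],[[0,0,0],[0,0,0],1],[[0,0,0],[0,0,0],1]]'
```

```text
clock: 3.8
position: [518.4, -108.3, 76.9]
ee_rot: [0.978, -0.207, 0.001, -0.0]
contact_force: [1.1, -0.9, 0.1]
gripper_width: 85.4
grasp_force: 0.0
clock: 4.8
position: [518.0, -108.3, 76.4]
ee_rot: [0.978, -0.207, 0.001, -0.0]
contact_force: [0.5, 2.6, 5.9]
gripper_width: 32.1
grasp_force: 59.3
```

```bash
python3 -m jog '[[[0,0,0.05],[0,0,0],1],[[0,0,0.1],[0,0,0],1],[[0,0,0.2],[0,0,0],1],[[0,0,0.3],[0,0,0],1],[[0,0,0.45],[0,0,0],1],[[0,0,0.6],[0,0,0],1],[[0,0,0.8],[0,0,0],1],[[0,0,1],[0,0,0],1],[[0,0,1],[0,0,0],1],[[0,0,1],[0,0,0],1]]'
python3 -m jog '[[[-0.05,0.2,0],[0,0,0],1],[[-0.12,0.4,0],[0,0,0],1],[[-0.2,0.7,0],[0,0,0],1],[[-0.24,0.96,0],[0,0,0],1],[[-0.24,0.96,0],[0,0,0],1]]'
python3 -m jog '[[[-0.05,0.2,0],[0,0,0],1],[[-0.12,0.4,0],[0,0,0],1],[[-0.2,0.7,0],[0,0,0],1],[[-0.24,0.96,0],[0,0,0],1],[[-0.24,0.96,0],[0,0,0],1],[[-0.24,0.96,0],[0,0,0],1]]'
python3 - <<'E'
from h import *
a=snap('top','top2');b=snap('side','side2');s=read_state();print(s['position'],s['contact_force'],s['grasp_force'],s['clock'])
im=np.hstack([cv2.resize(x['frame'][v:v+200,u:u+200,::-1],(400,400),interpolation=2) for x,v,u in((a,150,260),(b,150,220))]);cv2.imwrite('pics/c3.png',im)
for d in(a,b):
    W=cloud(d); h=cv2.cvtColor(d['frame'],cv2.COLOR_RGB2HSV).astype(int)
    m=((h[...,0]<10)|(h[...,0]>170))&(h[...,1]>150)&(h[...,2]>50)&(np.hypot(W[...,0]-518,W[...,1]+107)<75)
    p=W[m];print('red',len(p),np.median(p,0),p.min(0),p.max(0),np.argwhere(m).mean(0))
    m=(h[...,0]>100)&(h[...,0]<125)&(h[...,1]>150)&(W[...,2]<63)&(W[...,2]>52)&(np.hypot(W[...,0]-518,W[...,1]+107)<92)
    if m.sum():print('rim',m.sum(),cv2.minEnclosingCircle(np.float32(W[m][:,:2])))
E
```

```text
clock: 5.8
position: [516.6, -108.4, 175.3]
ee_rot: [0.978, -0.207, 0.0, -0.0]
contact_force: [-0.7, 0.2, -3.6]
gripper_width: 32.8
grasp_force: 59.9
clock: 6.3
position: [491.6, -10.6, 174.0]
ee_rot: [0.979, -0.205, -0.001, 0.0]
contact_force: [-0.6, -0.7, -3.3]
gripper_width: 32.3
grasp_force: 60.4
clock: 6.9
position: [468.4, 83.3, 174.3]
ee_rot: [0.978, -0.207, -0.001, 0.001]
contact_force: [0.6, -0.4, -3.8]
gripper_width: 32.6
grasp_force: 60.7
[468.62466433  82.7032123  174.58494928] [-0.99237768 -0.90423241 -3.81834781] 60.67671060562134 7.0
red 110 [ 513.74137716 -134.75713599    6.57196868] [ 501.88268415 -148.64750173    2.63917576] [ 527.65689073 -121.1899898    10.46816942] [262.97272727 384.01818182]
rim 458 ((521.9381713867188, -106.04164123535156), 79.9105224609375)
red 93 [ 518.38069449 -129.44764795    4.67730259] [ 502.01571211 -151.08918971 -458.89563917] [526.83444966 -32.49562083  10.95899939] [314.70967742 346.24731183]
rim 390 ((518.698486328125, -109.72079467773438), 81.58535766601562)
```

View pics/c3.png

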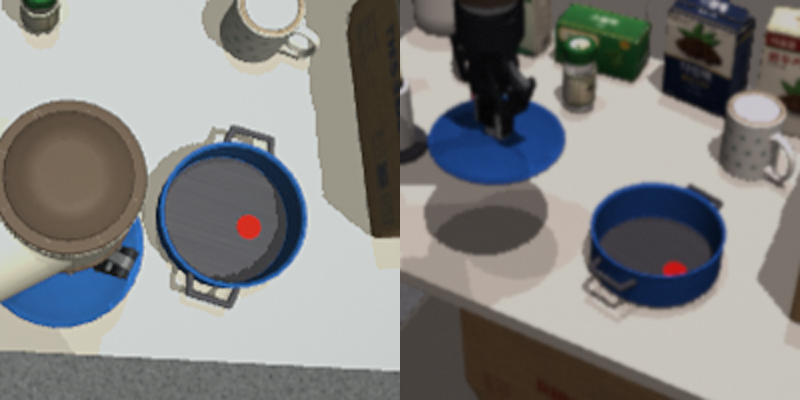

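The lid is held level clear of the pan, and the red spot shows at crop (248,227), toward −y. I lower the lid to the table.

```bash
python3 -m jog '[[[0,0,-0.15],[0,0,0],1],[[0,0,-0.35],[0,0,0],1],[[0,0,-0.6],[0,0,0],1],[[0,0,-0.85],[0,0,0],1],[[0,0,-1],[0,0,0],1],[[0,0,-1],[0,0,0],1]]'
python3 -m jog '[[[0,0,-0.1],[0,0,0],1],[[0,0,-0.2],[0,0,0],1],[[0,0,-0.3],[0,0,0],1],[[0,0,-0.38],[0,0,0],1],[[0,0,-0.42],[0,0,0],1],[[0,0,-0.45],[0,0,0],1],[[0,0,-0.47],[0,0,0],1],[[0,0,-0.47],[0,0,0],1],[[0,0,-0.47],[0,0,0],1]]'
```

```text
clock: 7.6
position: [467.4, 81.7, 73.0]
ee_rot: [0.978, -0.208, -0.002, 0.002]
contact_force: [0.1, -1.1, -3.6]
gripper_width: 32.4
grasp_force: 60.7
clock: 8.5
position: [469.2, 83.6, 28.6]
ee_rot: [0.978, -0.207, 0.0, -0.0]
contact_force: [0.2, 0.7, -3.5]
gripper_width: 32.2
grasp_force: 60.8
```

```bash
python3 -m jog '[[[0,0,-0.015],[0,0,0],1],[[0,0,-0.03],[0,0,0],1],[[0,0,-0.03],[0,0,0],1],[[0,0,-0.03],[0,0,0],1]]'
python3 -m jog '[[[0,0,-0.01],[0,0,0],1],[[0,0,-0.02],[0,0,0],1],[[0,0,-0.02],[0,0,0],1],[[0,0,-0.02],[0,0,0],1]]'
```

```text
clock: 8.9
position: [469.0, 83.5, 25.3]
ee_rot: [0.978, -0.207, -0.0, 0.0]
contact_force: [-0.8, 0.2, -3.6]
gripper_width: 32.7
grasp_force: 60.8
clock: 9.3
position: [469.1, 83.5, 24.4]
ee_rot: [0.978, -0.207, 0.0, -0.0]
contact_force: [-3.2, -0.0, 5.5]
gripper_width: 32.4
grasp_force: 61.7
```

```bash
python3 -m jog '[[[0,0,0],[0,0,0],-1],[[0,0,0],[0,0,0],-1],[[0,0,0],[0,0,0],-1],[[0,0,0],[0,0,0],-1],[[0,0,0],[0,0,0],-1],[[0,0,0],[0,0,0],-1],[[0,0,0],[0,0,0],-1],[[0,0,0],[0,0,0],-1]]'
python3 -m jog '[[[0,0,0.1],[0,0,0],-1],[[0,0,0.3],[0,0,0],-1],[[0,0,0.6],[0,0,0],-1],[[0,0,1],[0,0,0],-1],[[0,0,1],[0,0,0],-1]]'
python3 -m jog '[[[0,0,0.5],[0,0,0],-1],[[0,0,1],[0,0,0],-1],[[0,0,1],[0,0,0],-1]]'
python3 -m jog '[[[0,0,0.5],[0,0,0],-1],[[0,0,1],[0,0,0],-1],[[0,0,1],[0,0,0],-1]]'
python3 -m jog '[[[0.2,0.45,0],[0,0,-0.03],-1],[[0.4,0.9,0],[0,0,-0.067],-1],[[0.4,0.9,0],[0,0,-0.067],-1]]'
python3 -m jog '[[[0.2,0.45,0],[0,0,0],-1],[[0.4,0.9,0],[0,0,0],-1],[[0.4,0.9,0],[0,0,0],-1]]'
python3 -m jog '[[[0.04,0.2,0],[0,0,0],-1],[[0.04,0.32,-0.3],[0,0,0],-1],[[0.04,0.32,-0.7],[0,0,0],-1],[[0.04,0.32,-0.7],[0,0,0],-1],[[0.04,0.32,-0.7],[0,0,0],-1]]'
python3 - <<'E'
from h import *
a=snap('top','top3');b=snap('side','side3');s=read_state();print(s['position'],s['contact_force'],s['clock'])
im=np.hstack([cv2.resize(x['frame'][v:v+150,u:u+150,::-1],(400,400),interpolation=2) for x,v,u in((a,180,190),(b,110,140))]);cv2.imwrite('pics/c4.png',im)
for d in(a,b):
    W=cloud(d); h=cv2.cvtColor(d['frame'],cv2.COLOR_RGB2HSV).astype(int)
    m=(h[...,0]>100)&(h[...,0]<125)&(h[...,1]>150)&(W[...,1]>-25)&(W[...,1]<180)&(W[...,0]<570)&(W[...,2]<60)
    if m.sum():
      p=W[m];print('lid',m.sum(),cv2.minEnclosingCircle(np.float32(p[:,:2])),np.percentile(p[:,2],[2,98]))
E
```

```text
clock: 10.1
position: [469.0, 83.5, 23.3]
ee_rot: [0.978, -0.207, -0.0, 0.0]
contact_force: [-0.2, 1.3, 0.7]
gripper_width: 85.5
grasp_force: 0.0
clock: 10.6
position: [472.5, 85.0, 129.1]
ee_rot: [0.978, -0.206, 0.005, -0.003]
contact_force: [0.2, 0.4, 1.1]
gripper_width: 85.2
grasp_force: 0.0
clock: 10.9
position: [472.9, 84.8, 230.9]
ee_rot: [0.978, -0.206, 0.007, -0.004]
contact_force: [0.8, 0.5, -0.4]
gripper_width: 85.4
grasp_force: 0.0
clock: 11.2
position: [472.1, 84.2, 331.0]
ee_rot: [0.978, -0.207, 0.007, -0.004]
contact_force: [0.6, 0.2, -0.9]
gripper_width: 85.5
grasp_force: 0.0
clock: 11.5
position: [510.4, 177.3, 321.6]
ee_rot: [0.962, -0.274, -0.0, 0.0]
contact_force: [-0.9, 0.2, -0.9]
gripper_width: 85.8
grasp_force: 0.0
clock: 11.8
position: [550.1, 267.4, 320.2]
ee_rot: [0.962, -0.273, -0.001, 0.001]
contact_force: [-1.0, -1.1, -0.7]
gripper_width: 85.7
grasp_force: 0.0
clock: 12.3
position: [553.2, 294.8, 253.8]
ee_rot: [0.961, -0.275, 0.0, 0.001]
contact_force: [0.2, 0.3, 0.7]
gripper_width: 85.1
grasp_force: 0.0
[554.1501264  295.64745581 256.14762893] [-1.28601318 -0.29102245 -0.27107933] 12.4
lid 3660 ((472.03314208984375, 84.76287841796875), 79.62359619140625) [ 8.77297805 23.06636737]
lid 2004 ((468.7904968261719, 78.17176055908203), 81.53699493408203) [ 8.11960778 24.04170278]
```

View pics/c4.png

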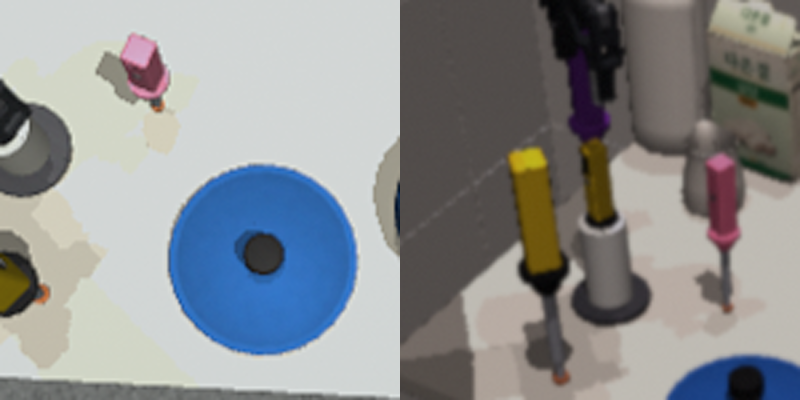

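The lid lies flat with its knob at crop (263,253) on the left image. On the right image the fingers hang over the yellow probe at (597,180). I descend onto the handle.

```bash
python3 -m jog '[[[-0.01,0.01,-0.3],[0,0,0],-1],[[-0.01,0.01,-0.5],[0,0,0],-1],[[-0.01,0.01,-0.7],[0,0,0],-1],[[-0.01,0.01,-0.7],[0,0,0],-1],[[-0.01,0.01,-0.7],[0,0,0],-1]]'
python3 -m jog '[[[0,0,-0.2],[0,0,0],-1],[[0,0,-0.38],[0,0,0],-1],[[0,0,-0.38],[0,0,0],-1],[[0,0,-0.38],[0,0,0],-1]]'
python3 -m jog '[[[0,0,0],[0,0,0],1],[[0,0,0],[0,0,0],1],[[0,0,0],[0,0,0],1],[[0,0,0],[0,0,0],1],[[0,0,0],[0,0,0],1],[[0,0,0],[0,0,0],1],[[0,0,0],[0,0,0],1],[[0,0,0],[0,0,0],1],[[0,0,0],[0,0,0],1],[[0,0,0],[0,0,0],1]]'
```

```text
clock: 12.9
position: [553.0, 296.9, 185.5]
ee_rot: [0.961, -0.275, 0.001, -0.001]
contact_force: [0.3, -0.7, 0.8]
gripper_width: 85.4
grasp_force: 0.0
clock: 13.3
position: [553.1, 297.0, 147.4]
ee_rot: [0.962, -0.275, 0.001, -0.001]
contact_force: [0.8, 0.4, -0.1]
gripper_width: 85.5
grasp_force: 0.0
clock: 14.3
position: [552.5, 296.8, 145.9]
ee_rot: [0.961, -0.275, 0.001, -0.001]
contact_force: [0.0, 1.5, 4.1]
gripper_width: 21.5
grasp_force: 59.0
```

```bash
python3 -m jog '[[[0,0,0.06],[0,0,0],1],[[0,0,0.15],[0,0,0],1],[[0,0,0.3],[0,0,0],1],[[0,0,0.45],[0,0,0],1],[[0,0,0.6],[0,0,0],1],[[0,0,0.75],[0,0,0],1],[[0,0,0.9],[0,0,0],1],[[0,0,1],[0,0,0],1],[[0,0,1],[0,0,0],1]]'
python3 -m jog '[[[0,0,0.2],[0,0,0],1],[[0,0,0.5],[0,0,0],1],[[0,0,0.5],[0,0,0],1],[[0,0,0.5],[0,0,0],1]]'
python3 -m jog '[[[-0.1,-0.2,0],[0,0,0],1],[[-0.2,-0.45,0],[0,0,0],1],[[-0.35,-0.75,0],[0,0,0],1],[[-0.43,-1,0],[0,0,0],1],[[-0.43,-1,0],[0,0,0],1]]'
python3 -m jog '[[[0,-0.2,0],[0,0,0],1],[[0,-0.5,0],[0,0,0],1],[[0,-0.8,0],[0,0,0],1],[[0,-1,0],[0,0,0],1],[[0,-1,0],[0,0,0],1]]'
python3 -m jog '[[[0,-0.2,0],[0,0,0],1],[[0,-0.5,0],[0,0,0],1],[[0,-0.8,0],[0,0,0],1],[[0,-1,0],[0,0,0],1],[[0,-1,0],[0,0,0],1]]'
python3 -m jog '[[[0,-0.2,0],[0,0,0],1],[[0,-0.5,0],[0,0,0],1],[[0,-0.8,0],[0,0,0],1],[[0,-1,0],[0,0,0],1],[[0,-1,0],[0,0,0],1]]'
python3 -m jog '[[[0,-0.15,0],[0,0,0],1],[[0,-0.33,0],[0,0,0],1],[[0,-0.33,0],[0,0,0],1],[[0,-0.33,0],[0,0,0],1]]'
python3 -m jog '[[[0,0,-0.2],[0,0,0],1],[[0,0,-0.5],[0,0,0],1],[[0,0,-0.7],[0,0,0],1],[[0,0,-0.7],[0,0,0],1],[[0,0,-0.7],[0,0,0],1],[[0,0,-0.7],[0,0,0],1]]'
python3 - <<'E'
from h import *
a=snap('top','top4');b=snap('side','side4');s=read_state();print(s['position'],s['contact_force'],s['joints'],s['clock'])
im=np.hstack([cv2.resize(x['frame'][v:v+130,u:u+130,::-1],(400,400),interpolation=2) for x,v,u in((a,200,310),(b,210,285))]);cv2.imwrite('pics/c5.png',im)
E
```

```text
clock: 15.2
position: [552.1, 296.3, 246.9]
ee_rot: [0.961, -0.275, 0.001, -0.001]
contact_force: [-0.1, -0.1, -0.6]
gripper_width: 21.1
grasp_force: 59.1
clock: 15.6
position: [551.5, 296.3, 294.8]
ee_rot: [0.961, -0.275, -0.001, 0.0]
contact_force: [0.1, 0.2, -2.3]
gripper_width: 21.3
grasp_force: 59.2
clock: 16.1
position: [506.9, 193.5, 294.0]
ee_rot: [0.961, -0.276, -0.002, 0.001]
contact_force: [0.9, 0.9, -0.5]
gripper_width: 21.1
grasp_force: 59.2
clock: 16.6
position: [508.3, 94.7, 293.9]
ee_rot: [0.961, -0.276, -0.001, 0.001]
contact_force: [0.5, 2.0, -2.0]
gripper_width: 21.4
grasp_force: 59.2
clock: 17.1
position: [508.7, -4.4, 294.2]
ee_rot: [0.961, -0.276, -0.001, 0.0]
contact_force: [1.0, 0.3, -1.4]
gripper_width: 21.2
grasp_force: 59.2
clock: 17.6
position: [509.1, -104.0, 294.3]
ee_rot: [0.961, -0.276, -0.001, 0.0]
contact_force: [-0.2, -0.4, -2.7]
gripper_width: 21.4
grasp_force: 59.2
clock: 18.0
position: [509.2, -135.4, 294.7]
ee_rot: [0.962, -0.275, -0.0, -0.0]
contact_force: [0.5, 0.4, -0.9]
gripper_width: 21.3
grasp_force: 59.2
clock: 18.6
position: [510.1, -136.1, 226.9]
ee_rot: [0.962, -0.274, 0.002, -0.0]
contact_force: [-0.5, 0.3, -0.5]
gripper_width: 21.4
grasp_force: 59.2
[ 509.82805592 -136.28943435  226.73920931] [-1.11289643 -0.20946099 -1.8288782 ] [ 4.65420200e-02  2.21561981e-01 -2.38514964e-01  2.31687652e-04
 -1.10790030e+00  9.67446907e-01] 18.7
```

View pics/c5.png

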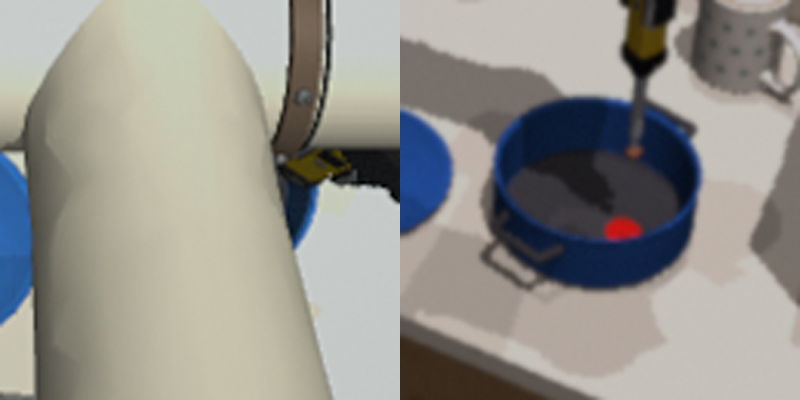

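The side crop shows the tip end at (634,155) above the casserole, held upright. The red spot spans (604–642, 217+), so I compare the tip and spot in this same camera.

```bash
python3 - <<'E'
from h import *
d=np.load('side4.npz'); R,t=d['R'],d['t']
def ray(u,v,z):
    r=R.T@np.array([(u-d['cx'])/d['fx'],(v-d['cy'])/d['fy'],1]); o=-R.T@t; return (o+r*(z-o[2])/r[2])[:2]
def prj(X):
    p=R@np.array(X)+t; return np.array([p[0]/p[2]*d['fx']+d['cx'],p[1]/p[2]*d['fy']+d['cy']])
f=lambda u,v:(285+(u-400)*.325,210+v*.325)
print('tip',ray(*f(634,156),90.7))
off=np.array(f(634,155))-prj([509.8,-136.3,90.7]);print('px off',off)
h=cv2.cvtColor(d['frame'],cv2.COLOR_RGB2HSV).astype(int)
m=((h[...,0]<8)|(h[...,0]>172))&(h[...,1]>150)&(h[...,2]>60); m[:260]=0;m[310:]=0;m[:,:330]=0;m[:,375:]=0
vu=np.argwhere(m);print(len(vu),vu.min(0),vu.max(0))
# fit circle r=14 with only visible part: match upper boundary + sides
best=[]
for x in range(495,530):
  for y in range(-155,-115):
    c=np.float32([prj([x+14*np.cos(a),y+14*np.sin(a),5]) for a in np.linspace(0,6.28,24)])
    k=np.zeros(m.shape,np.uint8);cv2.fillPoly(k,[np.round(c*16).astype(np.int32)],1,shift=4)
    lim=vu[:,0].max()-1
    e=(k.astype(bool)^m)[:lim].sum(); best.append((e,x,y))
best.sort();b=np.array(best[:8]);print(b)
s=b[:,1:].mean(0);print('spot side',s)
print('off in mm at floor', ray(*(prj([*s,5])-off),5))
E
```

```text
tip [ 509.87797202 -142.0271004 ]
px off [2.33266629 0.47812761]
61 [281 351] [286 363]
[[   2  513 -137]
 [   3  512 -137]
 [   3  513 -138]
 [   4  511 -137]
 [   4  513 -136]
 [   4  514 -139]
 [   4  514 -138]
 [   5  511 -138]]
spot side [ 512.625 -137.5  ]
off in mm at floor [ 511.40981231 -131.9595587 ]
```

```bash
python3 -m jog '[[[0.01,0.02,-0.2],[0,0,0],1],[[0.01,0.02,-0.4],[0,0,0],1],[[0.01,0.02,-0.6],[0,0,0],1],[[0.01,0.02,-0.77],[0,0,0],1],[[0.01,0.02,-0.77],[0,0,0],1],[[0.01,0.02,-0.77],[0,0,0],1],[[0.01,0.02,-0.77],[0,0,0],1]]'
python3 - <<'E'
from h import *
b=snap('side','side5');a=snap('top','top5');s=read_state();print(s['position'],s['contact_force'],s['clock'])
cv2.imwrite('pics/c6.png',cv2.resize(b['frame'][230:310,310:400,::-1],None,fx=7,fy=7,interpolation=2))
E
```

```text
clock: 19.4
position: [511.1, -134.6, 149.9]
ee_rot: [0.961, -0.275, 0.002, -0.0]
contact_force: [-0.3, -0.7, -1.3]
gripper_width: 21.2
grasp_force: 59.2
[ 510.77042484 -134.56049621  149.60282555] [ 0.03343383  0.08039687 -1.00901649] 19.5
```

View pics/c6.png

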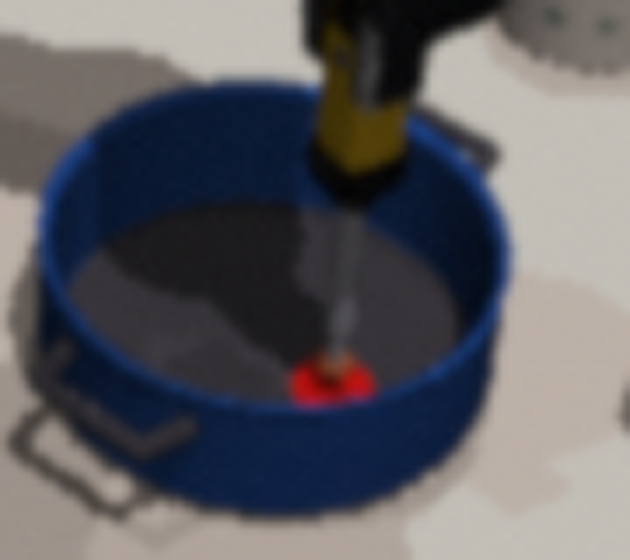

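The crop shows the copper tip at about (334,375) over the red spot (290–376 wide, top edge 355). I check the projection numerically, then touch down.

```bash
python3 -m jog '[[[0,0,-0.04],[0,0,0],1],[[0,0,-0.08],[0,0,0],1],[[0,0,-0.08],[0,0,0],1],[[0,0,-0.08],[0,0,0],1]]'
python3 -m jog '[[[0,0,-0.02],[0,0,0],1],[[0,0,-0.03],[0,0,0],1],[[0,0,-0.03],[0,0,0],1],[[0,0,-0.03],[0,0,0],1]]'
python3 - <<'E'
from h import *
d=snap('side','side6');s=read_state();print(s['position'],s['contact_force'],s['clock'])
R,t=d['R'],d['t']
def prj(X):
    p=R@np.array(X)+t; return np.array([p[0]/p[2]*d['fx']+d['cx'],p[1]/p[2]*d['fy']+d['cy']])
c=lambda p:((p-[310,230])*8).round()
print('tip pred',c(prj([*s['position'][:2],5])+[2.3,.5]),'spot',c(prj([512.6,-137.5,5])))
cv2.imwrite('pics/c7.png',cv2.resize(d['frame'][260:310,320:380,::-1],None,fx=12,fy=12,interpolation=2))
E
```

```text
clock: 19.9
position: [510.2, -134.5, 140.5]
ee_rot: [0.961, -0.275, 0.0, 0.0]
contact_force: [0.1, -0.1, -0.4]
gripper_width: 21.4
grasp_force: 59.3
clock: 20.3
position: [510.2, -134.5, 137.5]
ee_rot: [0.961, -0.275, 0.0, -0.0]
contact_force: [0.6, 0.7, 1.0]
gripper_width: 21.1
grasp_force: 59.5
[ 510.21546729 -134.52979936  137.52948107] [0.01898917 0.35125162 1.35420667] 20.35
tip pred [382. 446.] spot [375. 440.]
```

View pics/c7.png

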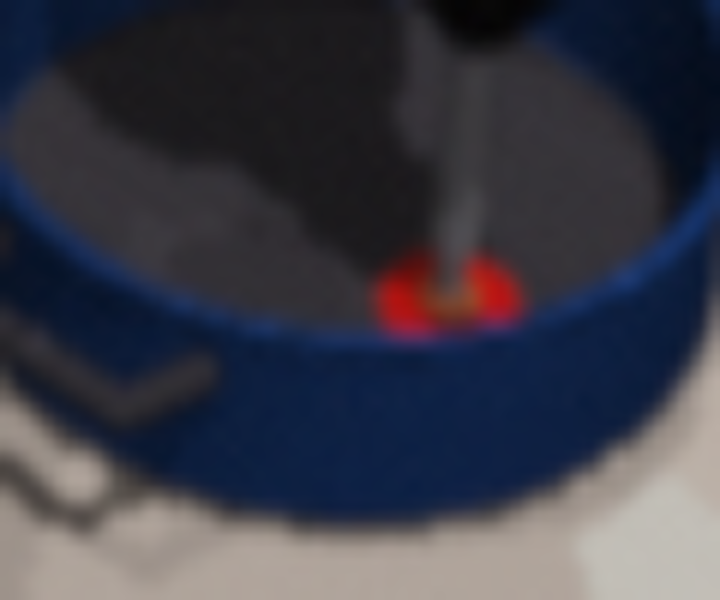

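The crop shows the copper tip standing at (453,305) on the red spot, whose centre is about (448,296), so it is a few mm off at most. I press 4.5 mm further.

```bash
python3 -m jog '[[[0,0,-0.02],[0,0,0],1],[[0,0,-0.045],[0,0,0],1],[[0,0,-0.045],[0,0,0],1],[[0,0,-0.045],[0,0,0],1],[[0,0,-0.045],[0,0,0],1],[[0,0,-0.045],[0,0,0],1],[[0,0,-0.045],[0,0,0],1],[[0,0,-0.045],[0,0,0],1]]'
python3 - <<'E'
from h import *
print(np.mean([(get_image('side'),read_state()['contact_force'])[1] for _ in range(10)],0)); s=read_state(); print(s['position'],s['clock'])
d=snap('side','side7');W=cloud(d);h=cv2.cvtColor(d['frame'],cv2.COLOR_RGB2HSV).astype(int)
m=(h[...,0]>100)&(h[...,0]<125)&(h[...,1]>150)&(W[...,2]<63)&(W[...,2]>52)&(np.hypot(W[...,0]-518,W[...,1]+107)<92)
print('rim',cv2.minEnclosingCircle(np.float32(W[m][:,:2])))
E
```

```text
clock: 21.15
position: [510.2, -134.5, 132.9]
ee_rot: [0.961, -0.275, 0.0, -0.0]
contact_force: [-0.4, 0.6, 2.4]
gripper_width: 21.2
grasp_force: 59.8
[0.61616    0.25439534 2.91276939]
[ 510.14464554 -134.50920334  132.86887247] 21.65
rim ((517.3985595703125, -109.60734558105469), 80.54668426513672)
```

```bash
python3 -c "
from bench import *
print(job_done())"
```

```text
the job is handed in; nothing more can be done
None
```

I handed the job in at about 22 s with the lid flat on the table, about 200 mm centre to centre from the casserole, and the thermometer held upright on the red spot; no verdict came back. By my estimates the tip is about 4 mm off the spot's centre and pressed at about 4.3 N, roughly half in.

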